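# Seat the microphone shock mount in the hidden socket of the drawer unit's bay

## Robot

A 6-joint arm with a two-finger parallel gripper is mounted at the origin on the work surface. World frame = base frame: x ahead of the robot, y to its left, z up, the work surface at z = 0. Lengths are in m, angles in rad, forces in N, time in s.
With the tool pointing down it reaches from about 0.275 to 0.825 m from the base axis. Payload 4.9 kg.
Tool frame: the origin (TCP) lies midway between the tips of the shut fingers; the grasp point (between the pads) lies 19 mm behind it (grip_point_offset is the distance from the TCP to the grasp point, in m); z points along the fingers, x is the direction in which the jaws open and shut, and the axes are right-handed (so a half turn about z gives the same grasp; the last joint's range is limited). The gripper opens to 85 mm and grips with 20 to 120 N. Pads are 22 mm wide; open, the fingers measure 114 mm over their backs; the gripper's body (76 mm by 85 mm) begins 54 mm behind the grasp point. The pads swing forward as they close: fully open they stand 13 mm farther back than shut.
Start: joints at [-0.134, 0.326, -0.193, 1.052, 0, 1.437], TCP at [0.55, 0, 0.193] pointing down, gripper open.
Joint ranges: [-2.65, 2.65], [-0.97, 1.79], [-1.3, 1.35], [-1.93, 2.1], [-1.47, 1.37], [-3.14, 3.14]. Speed limits (rad/s): [2.57, 2.57, 3.14, 3.14, 3.14, 3.14].

## Interface

Orientations are given as a rotation vector (axis times angle).
In Python, from cell import * gives the robot as it stands. Calls block until the motion is done:
- movep(position, orientation): joint-space move of the TCP to a pose.
- move_l(position, velocity=0.15, rot=None, until_force=None): straight line of the TCP; rot=None keeps the orientation; velocity is the mean speed in m/s. With until_force (N) it stops when the force on the tool has changed by that much, and returns True; else False.
- set_joints(angles): joint-space move.
- let_go() and grab(newtons=None): open the fingers fully, or close them until they stop; newtons is the grip in N (None keeps the last).
- sleep(seconds).
- ik(position, orientation): joint angles nearest the present ones, or None.
- get_state(): the state.
- grab_frame(name): name is "scene" or "side" or "wrist"; returns a dict with "img" (400x640x3 uint8, red, green, blue), "fx", "fy", "cx", "cy" (pixels), "cam_to_world" (4x4, takes a point from camera to world coordinates); the wrist camera has in their place "T_tool_cam" (4x4, takes a point from camera to tool coordinates, whose origin is the TCP and whose axes are the tool frame's). Camera axes: x right, y down, z forward; pixel columns grow to the right and rows downward; lengths in m; the calibration is good to about 2 mm. A picture is of the moment at which its call begins: read the wrist's pose just before it. There is no depth.
A pose or a line that the arm cannot do raises MotionError and nothing moves.
- sign_off(): hands the job in, once; it reports no verdict.
Trained networks look in the newest picture that a camera, given by its name, has taken for a name from the list of things; names that differ only in an ending like _2 or _b are one class to them, and where a whole thing is asked for, a point or a joint stands for the part that bears it (a point fixed in the world has none). Each returns a list of dicts, best first, with "score" (0 to 1); they miss things now and then, are a little off and sometimes report something else, mostly with a low value. They report only what shows in the picture. A call takes as long as a camera call. They do not tell look-alikes from the thing itself.
- spot_in(camera, name): "centre" ([column, row] in pixels, amid what is visible of it).
- silhouettes(camera, name): "mask" (400x640 bool, what is visible of it) and "centre" ([column, row] in pixels, amid what is visible of it).
- tip_of(camera, name): "centre" ([column, row] in pixels: a listed point, or the origin of a listed thing).
The state is a dict: "clock": time; "q": joint angles; "joint_velocities": joint speeds; "tau": joint torques, N m; "position": TCP position; "eef_rot": TCP orientation; "contact_force": force on the tool from outside, world axes, zero at the start; "wrist_torque": the same for the moment, N m; "finger_gap": opening from 0.0 (shut) to 1.0 (fully open).
Only numpy, scipy, OpenCV 4.12 (cv2) and the standard library are available. Lean on these libraries where they do the work, as an engineer would, in place of code of your own. Each camera call takes 0.05 s, during which the arm holds its last target. There are 200 camera calls.

## Task

Take the black microphone shock mount out of its wooden rest block and plug its pin fully home into the blind socket hidden under the black port in the bay of the white drawer unit, upright, square to the unit and with its ring towards the back of the bay. The hole cannot be seen: feel for it by sweeping the pin lightly over the sprung black plate, never pushing the plate down to its stop, then let go of the mount. Leave everything else on the desk where it stands.

Things in the scene. Friction and masses are not known exactly. Their poses are not given: they have to be found in the camera images.
- mount: Black acrylic microphone shock mount, loose, 101 mm tall, 60 to 130 g. Origin: tip of its aluminium pin; z up, x towards its ring. Pin 12 mm in diameter, 22 mm long, its nose tapering over the last 4 mm to a 6 mm wide flat; above it a round collar 30 mm wide, 4 mm thick. It starts upright in the rest block, collar on the block's top, pin loose in the block's hole.
- stem (a point): Where to grip the mount: middle of its square stem, 54 mm above the pin tip, axes as the mount's. Stem 20 x 20 mm, sides along x and y, 26 to 70 mm above the tip. Grip across the y faces with the fingers slanting down towards +x; the ring's arm leads off the stem top to +x.
- ring (a point): Centre of the mount's upright ring, 50 mm outside, 14 mm thick in x: 40 mm ahead of the pin axis (+x of the mount) and 76 mm above the pin tip.
- rest: Light wooden block, 56 x 56 x 30 mm, fixed to the desk, with a 17 mm hole 28 mm deep in the middle of its top in which the mount stands. Origin: centre of its underside. It stands either on the left or on the right of the desk.
- unit: White metal drawer unit, fixed, 280 mm wide (y). Origin on the desk straight below the port's centre; x from its front (drawer, robot side) to its back, z up. Low drawer part from x = -56 to +150 mm, its deck 80 mm above the desk. Over the deck's rear is a roofed bay: side walls only from x = +50 mm on, y = -140 and +140 mm, at x = +145 mm only a low lip, 100 mm above the desk; open above it.
- roof (a point): Middle of the lower front edge of the bay's roof, 10 mm before the port's centre (unit x = -10 mm), 245 mm above the desk; the roof is 12 mm thick and runs from here to the back. An upright gripper over the port fouls it: lean the hand back towards the unit's front by 30 to 45 degrees while keeping the mount upright.
- port (a point): Centre of the port, a square opening 60 x 60 mm in the deck, axes as the unit's; 76 mm above the desk, level with the top of the black plate at rest, 4 mm below the deck. A matt black slit dust seal covers the plate and hides its one hole; the pin passes it freely. The hole's centre lies up to 8 mm from here in x and up to 8 mm in y, differently every time.
- plate (a joint): How far the sprung black plate is pressed down, m: 0 at rest, 0.020 at the stop (over 0.016 counts as the stop). About 2 N to start, 4 N at 6 mm, 7 N at 16 mm. It springs back up when the pressing pin drops into its upright blind hole: 15 mm wide, mouth chamfered 1.5 mm, 26 mm deep, fixed sideways. Home, the collar lies on the plate, tip 22 mm below its top.
- pencils: Pink ceramic pencil holder, 72 mm wide, 90 mm tall, 150 mm with its pencils, loose. Origin: centre of its underside. It stands on the side of the desk where the rest block is not.
- dragon: Green hard plastic dragon figurine, loose, on a 50 x 36 mm base, 85 mm tall. Origin: centre of its underside.
- hook: Aluminium headphone hook, loose: round foot 90 mm wide, post 12 mm thick and 228 mm tall with an arm at its top 62 mm out to its +x. Origin: centre of its underside.
- eraser: White and blue eraser, loose, 22 x 50 x 14 mm, lying on the unit's deck beside the port. Origin: centre of its underside.
- sharpener: Red pencil sharpener, loose, 30 x 40 x 22 mm, on the desk in front of the unit. Origin: centre of its underside.
- mug: White mug, loose, 80 mm wide, 95 mm tall, at the right of the desk. Origin: centre of its underside.
Mind the look-alikes: they are no part of the job. Leave any pink or purple look-alike of the mount alone.

How it is judged:
On the way:
1. the mount is lifted out of its rest block (z of mount in the frame of rest above 0.035 m), for 0.1 s.
At the end, for the whole second after the job is handed in: The mount's pin stands in the hole within 3 mm of fully home (tip at least 19 mm below the plate's rest height, inside the port), the plate is back up (within 3 mm), the mount is upright within 8 degrees, at rest, square to the unit within 20 degrees with its ring towards the back (z of mount in the frame of port below -0.019 m and x of mount in the frame of port between -0.013 and 0.013 m and y of mount in the frame of port between -0.013 and 0.013 m and value of joint plate below 0.003 m and angle between mount's own z axis and vertical below 0.15 rad and angle between the x axis of mount and the x axis of unit, either way round below 0.35 rad and x of ring in the frame of port above 0.013 m and linear speed of mount below 0.02 m/s); the robot touches nothing.
It fails at once if the black plate is pushed down to its stop (more than 16 mm) (value of joint plate above 0.016 m).
It fails at once if the mount is tipped over (angle between mount's own z axis and vertical above 0.8 rad).
It fails at once if the pencil holder, dragon, headphone hook, eraser, sharpener or mug is pushed away by more than 25 mm (distance of any of pencils, dragon, hook, eraser, sharpener, mug from where it was at the start of the episode above 0.025 m).
It also fails if it takes over 59 s, if anything falls off the work surface, if the arm or the gripper's body presses on something with over 40 N, if the wrist force passes 120 N, or if a joint passes its speed limit or range.

## Working session

There is one attempt and no reset: what is moved stays moved. The work goes in short steps, each a Python script; the robot and the scene stay as the last script left them, time stands still between calls to the robot, and variables do not carry over. Pictures are saved under pics/ and viewed, about 8 in all and at most 12, crops included, and the job is handed in when it is done.

```bash
ls; mkdir -p pics; python3 - <<'E'
from cell import *
import cv2, numpy as np
for c in ("scene","side"):
    f=grab_frame(c); cv2.imwrite(f"pics/{c}0.png",f["img"][:,:,::-1])
    print(c,f["fx"],f["cx"],f["cy"],np.round(f["cam_to_world"],3).tolist())
    for n in ("mount","rest"):
        print(n,[(np.round(d["centre"]).tolist(),round(d["score"],2)) for d in spot_in(c,n)])
    for n in ("mount","stem","ring","rest","unit","roof","port"):
        print("tip",n,[(np.round(d["centre"],1).tolist(),round(d["score"],2)) for d in tip_of(c,n)])
print(get_state())
E
```

```text
pics
scene 440.95977394498476 312.86459680885497 198.73578294396088 [[0.863, -0.425, 0.274, 0.182], [-0.506, -0.711, 0.488, -0.617], [-0.013, -0.56, -0.829, 1.123], [0.0, 0.0, 0.0, 1.0]]
mount [([352.0, 292.0], 0.92), ([330.0, 357.0], 0.86), ([318.0, 254.0], 0.72)]
rest [([338.0, 304.0], 0.91), ([368.0, 175.0], 0.55)]
tip mount [([323.6, 275.8], 0.81), ([341.2, 305.5], 0.57)]
tip stem [([321.6, 255.3], 0.76), ([337.3, 358.6], 0.64), ([344.2, 294.3], 0.63)]
tip ring [([309.9, 247.7], 0.95), ([320.9, 351.7], 0.83), ([356.0, 288.6], 0.69)]
tip rest [([344.0, 305.2], 0.71)]
tip unit [([348.8, 208.6], 0.84)]
tip roof [([346.1, 157.3], 0.84)]
tip port [([346.3, 191.0], 0.57)]
side 433.4751863214993 325.0806820794762 196.622206805987 [[0.95, -0.222, 0.219, 0.214], [-0.311, -0.715, 0.626, -0.834], [0.018, -0.663, -0.749, 1.067], [0.0, 0.0, 0.0, 1.0]]
mount [([318.0, 329.0], 0.91), ([343.0, 278.0], 0.82)]
rest [([339.0, 292.0], 0.81)]
tip mount [([330.8, 261.4], 0.86), ([321.4, 356.5], 0.81), ([337.7, 289.7], 0.58), ([351.4, 271.5], 0.26), ([290.3, 222.5], 0.17)]
tip stem [([334.5, 279.4], 0.
[... 269 characters left out ...]
([368.4, 193.9], 0.67)]
{'clock': 1.0, 'q': array([-1.34176425e-01,  3.26176221e-01, -1.92572088e-01,  1.05200856e+00,
        2.45904205e-05,  1.43661262e+00]), 'joint_velocities': array([-0.00045994, -0.00018916,  0.00047272, -0.00098773, -0.00029549,
       -0.00108346]), 'tau': array([-5.32633419e-05, -4.43332815e+01,  2.62764555e+01,  9.96980780e-04,
       -1.84290793e-04,  7.27992301e-06]), 'position': array([5.50033067e-01, 2.84386255e-05, 1.93004414e-01]), 'eef_rot': array([-3.14157356e+00, -1.14334689e-05, -6.65840519e-05]), 'contact_force': array([0.12205358, 0.30400034, 0.21609078]), 'wrist_torque': array([-0.06345753,  0.0352217 ,  0.00129539]), 'finger_gap': 0.9997241028738424}
```

View pics/scene0.png

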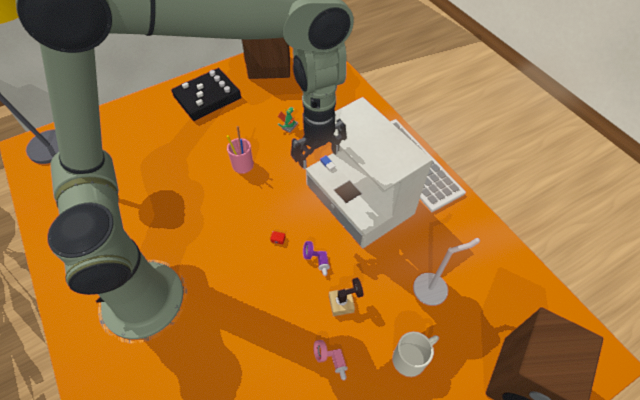

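View pics/side0.png

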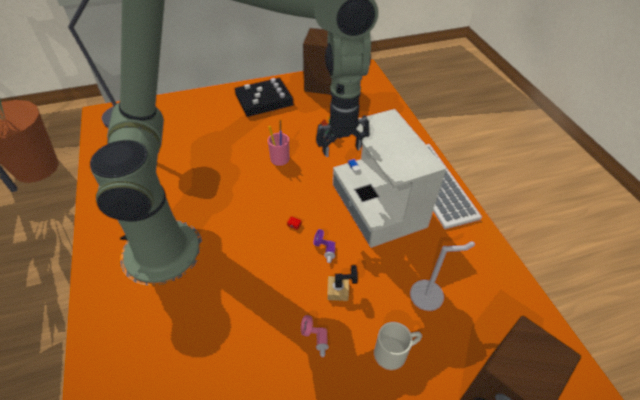

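```bash
cat > h.py <<'E'
from cell import *
import cv2, numpy as np
from scipy.spatial.transform import Rotation as R
def ray(f,T,p):
    d=T[:3,:3]@np.array([(p[0]-f["cx"])/f["fx"],(p[1]-f["cy"])/f["fy"],1.]); return T[:3,3],d/np.linalg.norm(d)
def onz(f,T,p,z):
    o,d=ray(f,T,p); return o+d*(z-o[2])/d[2]
def tri(rs):
    A=sum(np.eye(3)-np.outer(d,d) for o,d in rs); b=sum((np.eye(3)-np.outer(d,d))@o for o,d in rs)
    return np.linalg.solve(A,b)
def wrist(name=None):
    s=get_state(); f=grab_frame("wrist")
    T=np.eye(4); T[:3,:3]=R.from_rotvec(s["eef_rot"]).as_matrix(); T[:3,3]=s["position"]
    if name: cv2.imwrite(f"pics/{name}.png",f["img"][:,:,::-1])
    return f,T@np.asarray(f["T_tool_cam"])
E
python3 - <<'E'
from h import *
P=dict(stem=[(344.2,294.3),(334.5,279.4),.056],ring=[(356,288.6),(353.1,274.7),.078],rest=[(344,305.2),(334.7,291.5),0],port=[(346.3,191),(368.4,193.9),.076],roof=[(346.1,157.3),(365.9,155.6),.245],unit=[(348.8,208.6),(361.1,205.5),0],fl=[(308,183),(334,183),.08],fr=[(362,240),(373,243),.08])
F=[grab_frame(c) for c in("scene","side")]
for k,(a,b,z) in P.items():
    print(k,tri([ray(f,np.array(f["cam_to_world"]),p) for f,p in zip(F,(a,b))]).round(3),*[onz(f,np.array(f["cam_to_world"]),p,z).round(3) for f,p in zip(F,(a,b))])
print(np.round(grab_frame("wrist")["T_tool_cam"],3).tolist())
E
```

```text
stem [ 0.44  -0.295  0.093] [ 0.455 -0.282  0.056] [ 0.442 -0.276  0.056]
ring [ 0.485 -0.292  0.082] [ 0.483 -0.292  0.078] [ 0.488 -0.29   0.078]
rest [ 0.437 -0.304  0.045] [ 0.453 -0.29   0.   ] [ 0.443 -0.282  0.   ]
port [ 0.648 -0.001  0.033] [ 0.625 -0.026  0.076] [ 0.635 -0.034  0.076]
roof [ 0.615 -0.026  0.235] [ 0.61  -0.033  0.245] [ 0.61  -0.036  0.245]
unit [ 0.582 -0.101  0.114] [ 0.629 -0.042  0.   ] [ 0.626 -0.013  0.   ]
fl [0.569 0.099 0.009] [0.543 0.053 0.08 ] [0.547 0.037 0.08 ]
fr [ 0.623 -0.131 -0.05 ] [ 0.573 -0.185  0.08 ] [ 0.577 -0.212  0.08 ]
[[1.0, -0.001, -0.0, 0.0], [0.001, 0.957, 0.289, -0.074], [-0.0, -0.289, 0.957, -0.181], [0.0, 0.0, 0.0, 1.0]]
```

```bash
cat >> h.py <<'E'
def rot(yaw,lean,flip):
    m=R.from_euler('z',yaw).as_matrix(); mx,my,mz=m.T
    z=np.sin(lean)*mx-np.cos(lean)*mz; x=-my if flip else my
    return R.from_matrix(np.c_[x,np.cross(z,x),z])
E
python3 - <<'E'
from h import *
f=grab_frame("scene");T=np.array(f["cam_to_world"])
print("hook",onz(f,T,(430,290),0),"mug",onz(f,T,(412,360),0.03))
L=np.radians(38)
for flip in(0,1):
  for p,yaw in(((.63,-.03,.15),.12),((.445,-.28,.062),-.15)):
    r=rot(yaw,L,flip); z=r.as_matrix()[:,2]
    for d in(0,.15): print(flip,p,d,ik((np.array(p)+.019*z-d*z).tolist(),r.as_rotvec().tolist()))
E
```

```text
hook [ 6.74066520e-01 -3.71900270e-01 -2.22044605e-16] mug [ 0.51177036 -0.49612742  0.03      ]
0 (0.63, -0.03, 0.15) 0 [-0.29334967  0.19182811 -0.84431104 -0.08638672  0.24989103 -0.33278256]
0 (0.63, -0.03, 0.15) 0.15 [-0.40165993 -0.16451029 -0.82614629  0.31378474  0.31182529 -0.42528235]
0 (0.445, -0.28, 0.062) 0 [-0.99936908  0.27896848 -1.08734739 -0.27188947  0.4805624  -0.73053298]
0 (0.445, -0.28, 0.062) 0.15 [-1.24658459 -0.13580735 -1.02855217  0.33536346  0.57964271 -0.99346822]
1 (0.63, -0.03, 0.15) 0 [-0.29334967  0.19182811 -0.84431104 -0.08638672  0.24989103  2.8088101 ]
1 (0.63, -0.03, 0.15) 0.15 [-0.40165993 -0.16451029 -0.82614629  0.31378474  0.31182529  2.7163103 ]
1 (0.445, -0.28, 0.062) 0 [-0.99936908  0.27896848 -1.08734739 -0.27188947  0.4805624   2.41105967]
1 (0.445, -0.28, 0.062) 0.15 [-1.24658459 -0.13580735 -1.02855217  0.33536346  0.57964271  2.14812443]
```

```bash
python3 - <<'E'
from h import *
L=np.radians(38)
for nm,p,yaw,names in(("wport",(.62,-.03,.12),.12,("port","roof","unit")),("wmount",(.445,-.28,.062),-.15,("stem","ring","mount","rest"))):
    r=rot(yaw,L,1); z=r.as_matrix()[:,2]
    movep((np.array(p)-.13*z).tolist(),r.as_rotvec().tolist())
    f,T=wrist(nm)
    print(nm,get_state()["clock"],T[:3,3].round(3))
    for n in names:
        h={"port":.076,"roof":.245,"unit":0,"stem":.062,"ring":.084,"mount":.008,"rest":0}[n]
        for d in tip_of("wrist",n)[:3]: print(n,np.round(d["centre"],1),round(d["score"],2),onz(f,T,d["centre"],h).round(4))
E
cd pics; python3 -c "
import cv2;cv2.imwrite('w2.png',cv2.resize(cv2.vconcat([cv2.imread('wport.png'),cv2.imread('wmount.png')]),(480,600),interpolation=3))"
```

```text
wport 2.4083 [ 0.488 -0.046  0.411]
roof [321.8  95.2] 0.91 [ 0.6185 -0.0312  0.245 ]
unit [323.2 218.4] 0.59 [ 0.6277 -0.0332  0.    ]
wmount 3.7083 [ 0.314 -0.26   0.352]
stem [321.2 178.7] 0.94 [ 0.449  -0.2811  0.062 ]
stem [450.8 261.9] 0.93 [ 0.3575 -0.3761  0.062 ]
stem [188.4 193.9] 0.56 [ 0.4519 -0.1615  0.062 ]
ring [433.8 294.9] 0.71 [ 0.3321 -0.3478  0.084 ]
ring [149.8 218.8] 0.67 [ 0.4242 -0.138   0.084 ]
ring [327.1 126.9] 0.59 [ 0.4884 -0.2924  0.084 ]
mount [241.  204.5] 0.82 [ 0.4573 -0.1976  0.008 ]
mount [507.1 266.2] 0.69 [ 0.3532 -0.4511  0.008 ]
mount [320.4 200.8] 0.6 [ 0.4489 -0.2804  0.008 ]
rest [320.3 203.9] 0.84 [ 0.4485 -0.2803  0.    ]
rest [94.9 96.2] 0.64 [ 0.6286 -0.0302  0.    ]
```

View pics/w2.png

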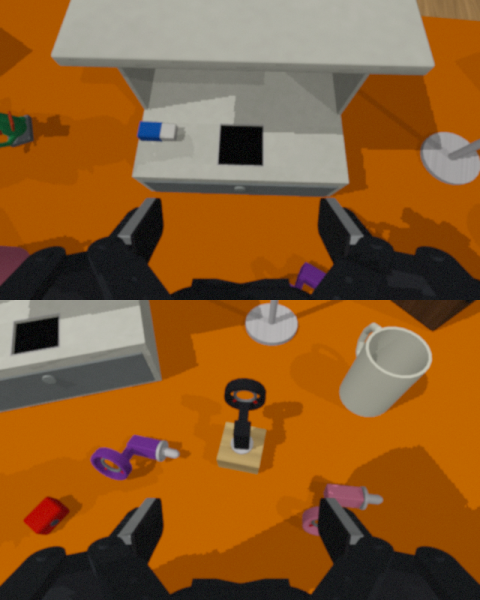

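```bash
python3 - <<'E'
from h import *
# port quad
im=cv2.imread("pics/wport.png"); 
L=np.radians(38); r=rot(.12,L,1)
T=np.eye(4);T[:3,:3]=r.as_matrix();T[:3,3]=np.array((.62,-.03,.12))-.13*T[:3,2]
f=grab_frame("wrist"); C=T@np.asarray(f["T_tool_cam"])
m=(im.max(2)<30).astype(np.uint8); m[:150]=0;m[235:]=0; m[:,:270]=0;m[:,370:]=0
c=max(cv2.findContours(m,0,1)[0],key=cv2.contourArea)[:,0]
W=np.array([onz(f,C,p,.079)[:2] for p in c],np.float32)
print("port",cv2.minAreaRect(W*1000), len(c), c.min(0),c.max(0))
# grasp
r=rot(np.arctan2(-.0115,.0394),L,1); z=r.as_matrix()[:,2]; rv=r.as_rotvec().tolist()
g=np.array([.449,-.2808,.008+.056])+.019*z
movep((g-.09*z).tolist(),rv)
move_l(g.tolist(),.15)
s=get_state();print(s["clock"],s["contact_force"])
grab(60); s=get_state();print(s["clock"],s["contact_force"],s["finger_gap"],s["position"]-g)
move_l((g+[0,0,.1]).tolist(),.15)
wrist("lift"); s=get_state();print(s["clock"],s["contact_force"],s["finger_gap"],s["position"]-g)
E
```

```text
port ((627.2926025390625, -29.58234405517578), (54.589866638183594, 55.71227264404297), 4.985107898712158) 204 [293 168] [348 218]
5.1583 [ 0.18714035 -0.84702503  0.66457257]
5.925 [-0.424118    0.88477569 -0.02804871] -0.0010058235544043702 [ 1.03076208e-05  4.92591847e-05 -3.59021372e-05]
6.7917 [ 0.17107932 -0.56933543  0.40449065] 0.0020859439821788923 [-0.00060653  0.00071463  0.09872915]
```

View pics/lift.png

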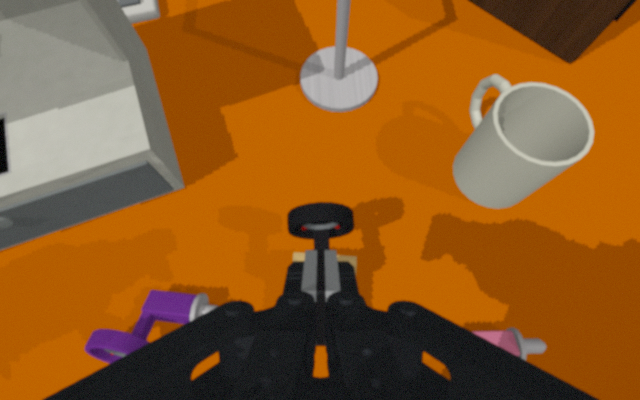

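```bash
python3 - <<'E'
from h import *
f,T=wrist(); s=get_state()
def pr(P):
    c=np.linalg.inv(T)@np.r_[P,1]; return (c[:2]/c[2]*f["fx"]+[f["cx"],f["cy"]]).round(1)
a=R.from_rotvec(s["eef_rot"]).as_matrix()
print("tcp",s["position"],pr(s["position"]),"grip",pr(s["position"]-.019*a[:,2]))
for dz in(0,.0987): print(dz,"ring",pr(np.array([.4875,-.292,.084+dz])),"stem",pr(np.array([.449,-.2808,.064+dz])),"stemtop",pr(np.array([.449,-.2808,.078+dz])))
print("resttop",pr(np.array([.449,-.2808,.03])))
for n in("ring","stem","rest","mount"):print(n,[(d["centre"],d["score"]) for d in tip_of("wrist",n)[:4]])
for n in("mount","rest"):print(n,[(d["centre"],d["score"],d["mask"].sum()) for d in silhouettes("wrist",n)[:4]])
for c in("scene","side"):
    g=grab_frame(c);cv2.imwrite(f"pics/{c}1.png",g["img"][:,:,::-1])
A=cv2.resize(cv2.imread("pics/scene1.png")[180:380,240:440],(400,400),interpolation=2)
B=cv2.resize(cv2.imread("pics/side1.png")[180:380,240:440],(400,400),interpolation=2)
cv2.imwrite("pics/c1.png",cv2.hconcat([A,B]))
E
```

```text
tcp [ 0.45956556 -0.28327448  0.14756467] [320.6 236.9] grip [320.7 251.3]
0 ring [321.3 222.2] stem [321.4 280.5] stemtop [321.5 277.5]
0.0987 ring [321.7 159.5] stem [321.9 249.6] stemtop [322.  242.4]
resttop [321.3 286.8]
ring [([320.5, 222.1], 0.97), ([121.3, 348.7], 0.84)]
stem [([170.5, 306.3], 0.65)]
rest []
mount [([228.0, 314.4], 0.78), ([542.0, 346.8], 0.76)]
mount [([513.4, 341.6], 0.92, np.int64(1120)), ([150.2, 317.9], 0.78, np.int64(3410)), ([319.2, 222.6], 0.62, np.int64(2356))]
rest [([74.1, 119.0], 0.75, np.int64(34990)), ([340.5, 257.8], 0.66, np.int64(267)), ([1.9, 152.0], 0.29, np.int64(361))]
```

View pics/c1.png

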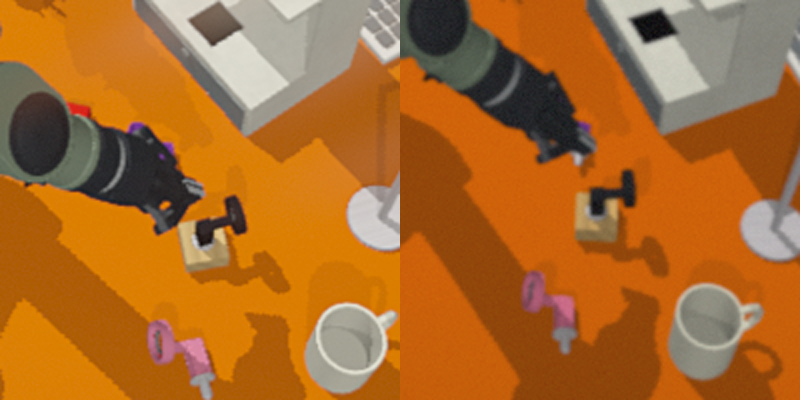

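```bash
python3 - <<'E'
from h import *
f,T=wrist(); L=np.radians(38)
def cam(yaw,p):
    r=rot(yaw,L,1);A=np.eye(4);A[:3,:3]=r.as_matrix();A[:3,3]=np.array(p)-.13*A[:3,2];return A@np.asarray(f["T_tool_cam"])
C=cam(-.15,(.445,-.28,.062))
F=[grab_frame(c) for c in("scene","side")]
S=[np.array(x["cam_to_world"]) for x in F]
r1=ray(f,C,(327.1,126.9)); r2=ray(f,T,(320.5,222.1))
print("ring wrist",tri([r1,r2]),"all",tri([r1,r2,ray(F[0],S[0],(356,288.6)),ray(F[1],S[1],(353.1,274.7))]))
print("stem all",tri([ray(f,C,(321.2,178.7)),ray(F[0],S[0],(344.2,294.3)),ray(F[1],S[1],(334.5,279.4))]))
print("rest",tri([ray(f,C,(320.3,203.9)),ray(F[0],S[0],(344,305.2)),ray(F[1],S[1],(334.7,291.5))]))
D=cam(.12,(.62,-.03,.12))
print("roof",tri([ray(f,D,(321.8,95.2)),ray(F[0],S[0],(346.1,157.3)),ray(F[1],S[1],(365.9,155.6))]))
for c in("scene","side"):
  grab_frame(c)
  for n in("stem","ring"): print(c,n,[(np.round(d["centre"],1).tolist(),round(d["score"],2)) for d in tip_of(c,n)[:4]])
E
```

```text
ring wrist [ 0.48956703 -0.29271178  0.08125138] all [ 0.48594904 -0.29273521  0.0842993 ]
stem all [ 0.44645607 -0.2825048   0.06544564]
rest [ 0.44874286 -0.28316337 -0.0033502 ]
roof [ 0.61266094 -0.0321422   0.24438337]
scene stem [([338.9, 355.4], 0.66), ([340.3, 294.4], 0.55), ([319.4, 253.2], 0.45)]
scene ring [([320.3, 351.8], 0.95), ([359.9, 286.4], 0.55), ([310.6, 247.0], 0.48)]
side stem [([321.4, 337.7], 0.62), ([335.7, 278.8], 0.59), ([328.1, 246.8], 0.47), ([392.4, 352.1], 0.47)]
side ring [([304.4, 324.1], 0.79), ([354.3, 273.1], 0.76), ([361.9, 207.7], 0.19)]
```

```bash
python3 - <<'E'
from h import *
L=np.radians(38)
r=rot(np.arctan2(-.0115,.0394),L,1); z=r.as_matrix()[:,2]; rv=r.as_rotvec().tolist()
g=np.array([.449,-.2818,.008+.056])+.019*z
let_go(); print(get_state()["finger_gap"])
movep((g-.09*z).tolist(),rv)
move_l(g.tolist(),.15); 
wrist("pre"); s=get_state();print(s["clock"],s["contact_force"],s["finger_gap"],s["position"]-g)
grab(60); wrist("post"); s=get_state();print(s["clock"],s["contact_force"],s["finger_gap"],s["position"]-g)
cv2.imwrite("pics/pp.png",cv2.resize(cv2.vconcat([cv2.imread("pics/pre.png"),cv2.imread("pics/post.png")]),(480,600),interpolation=3))
E
```

```text
0.9978938383427531
9.6333 [ 0.15609429 -0.01376629  0.47696147] 0.9985157046330022 [ 0.00027372 -0.00019421  0.00067372]
10.45 [ 0.25241783  0.54492299 -0.12969642] 0.002241656538584206 [-2.68925232e-05  4.14546436e-05 -6.50049309e-05]
```

View pics/pp.png

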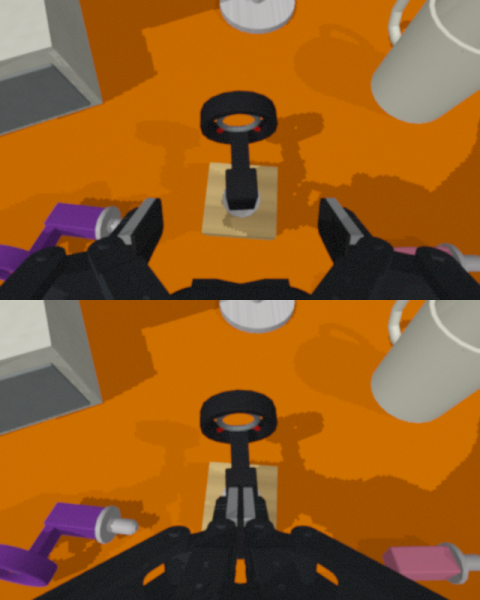

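```bash
python3 - <<'E'
from h import *
f,T=wrist(); s=get_state();a=R.from_rotvec(s["eef_rot"]).as_matrix();p=s["position"]
out=[]
for c in("scene","side"):
    g=grab_frame(c);im=np.ascontiguousarray(g["img"][:,:,::-1]);C=np.array(g["cam_to_world"])
    x0,y0=300,235; k=im[y0:y0+100,x0:x0+100]; k=cv2.resize(k,(400,400),interpolation=2)
    for q,col in((p,(0,0,255)),(p-.019*a[:,2],(0,255,0)),(p-.054*a[:,2],(255,0,0)),(np.array([.4475,-.2815,.064]),(255,0,255))):
        v=np.linalg.inv(C)@np.r_[q,1]; u=v[:2]/v[2]*g["fx"]+[g["cx"],g["cy"]]
        cv2.circle(k,tuple(int(t) for t in (u-[x0,y0]+.5)*4),4,col,1)
    out.append(k)
cv2.imwrite("pics/tips.png",cv2.hconcat(out))
E
```

```text
(no output)
```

View pics/tips.png

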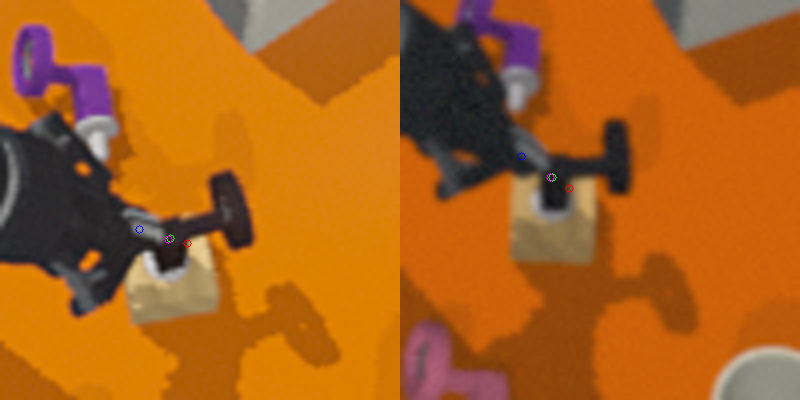

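```bash
python3 - <<'E'
from h import *
let_go()
s=get_state();z=R.from_rotvec(s["eef_rot"]).as_matrix()[:,2]
g=s["position"]+.022*z
print(move_l(g.tolist(),.08,until_force=8))
s=get_state();print(s["clock"],s["contact_force"],s["position"]-g)
grab(60); s=get_state();print(s["clock"],s["contact_force"],s["finger_gap"],s["position"].tolist())
if s["finger_gap"]>.1:
    move_l((s["position"]+[0,0,.1]).tolist(),.15)
    s=get_state();print(s["clock"],s["contact_force"],s["finger_gap"],s["position"].tolist())
w,_=wrist("lift2"); out=[]
for c in("scene","side"):
    g=grab_frame(c); out.append(cv2.resize(g["img"][200:340,260:400,::-1],(400,400),interpolation=2))
cv2.imwrite("pics/l2.png",cv2.hconcat(out))
E
```

```text
False
11.8083 [ 0.68576154 -0.10740615  0.18181978] [-0.00025665  0.00052039 -0.00052182]
12.425 [-0.69306144  1.1678807   5.25621853] 0.21541833335486346 [0.47342620254429857, -0.28910259733170396, 0.03210349183429599]
13.2417 [ 0.03646464  0.16841575 -0.30752121] 0.22162591653505428 [0.47282607352031064, -0.2884656576501255, 0.13109624226796104]
```

View pics/l2.png

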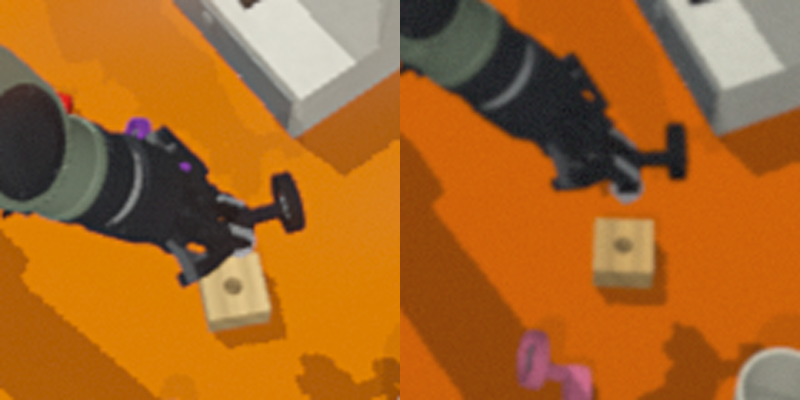

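```bash
cat >> h.py <<'E'
YAW=.087; UX=np.array([np.cos(YAW),np.sin(YAW),0]); UY=np.array([-np.sin(YAW),np.cos(YAW),0]); UZ=np.array([0,0,1.])
ROT=rot(YAW,np.radians(38),1).as_rotvec().tolist()
OFF=.0255*UX+.0241*UZ          # TCP - tip
PORT=np.array([.628,-.030,.076])
def tcp(x,y,z): return (PORT+x*UX+y*UY+z*UZ+OFF).tolist()   # tip pose in port frame
def tip(): 
    d=get_state()["position"]-OFF-PORT; return np.array([d@UX,d@UY,d[2]])
def force(n=4):
    a=[]
    for _ in range(n): a.append(get_state()["contact_force"]); sleep(.02)
    a=np.mean(a,0); return np.array([a@UX,a@UY,a[2]])
E
python3 - <<'E'
from h import *
s=get_state(); move_l((s["position"]+[-.01,0,.02]).tolist(),.15)
movep(tcp(-.13,0,.045),ROT)
move_l(tcp(-.13,0,.028),.15); f,T=wrist("app")
move_l(tcp(0,0,.022),.15)
print(get_state()["clock"],force(),tip(),get_state()["finger_gap"])
b=force()
hit=move_l(tcp(0,0,-.006),.025,until_force=1.8)
print(hit,get_state()["clock"],force()-b,tip())
out=[]
for c in("scene","side"):
    g=grab_frame(c); out.append(cv2.resize(g["img"][130:270,290:430,::-1],(400,400),interpolation=2))
cv2.imwrite("pics/in.png",cv2.hconcat(out))
E
```

```text
15.9833 [-0.0381425  -0.25836915 -1.28923851] [-0.0010866   0.00017359  0.02163005] 0.21660589164223823
True 16.9833 [ 0.10926624 -0.23763915  2.49857284] [-0.0003367   0.00011418 -0.00197348]
```

View pics/in.png

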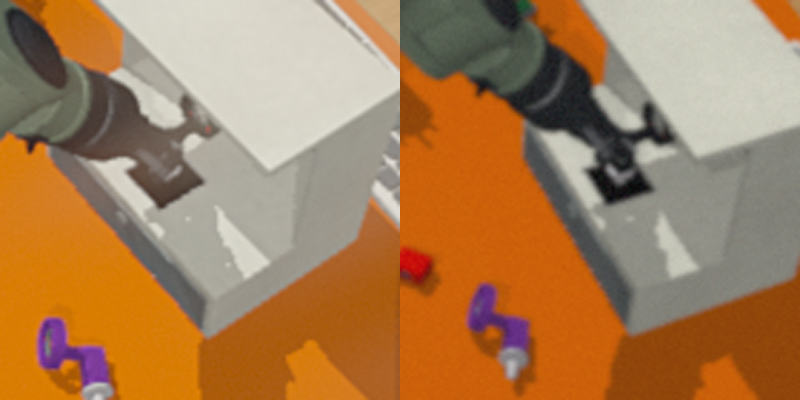

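```bash
cat > search.py <<'E'
from h import *
B=-1.2; S=.0035; Z=-.006
move_l(tcp(0,0,Z),.03)
pts=[(0,0)]; x=y=0; n=1; d=[(1,0),(0,1),(-1,0),(0,-1)]; k=0
while len(pts)<49:
    for _ in range(2):
        for _ in range(n): x+=d[k][0];y+=d[k][1];pts.append((x,y))
        k=(k+1)%4
    n+=1
for i,(x,y) in enumerate(pts[:49]):
    move_l(tcp(x*S,y*S,Z),.03)
    F=force(2)-[0,0,B]; print(i,x,y,F.round(1),(tip()*1e3).round(1),round(get_state()["clock"],2))
    if F[2]<1.3: print("DROP"); break
    if F[2]>8 or get_state()["clock"]>42: break
E
python3 search.py
```

```text
0 0 0 [-0.  -0.   3.9] [ 0.1 -0.  -5.9] 17.71
1 1 0 [-1.8 -0.5  3.8] [ 3.5  0.1 -6.1] 18.01
2 1 1 [-0.3 -0.9  3.8] [ 3.9  3.4 -5.6] 18.31
3 0 1 [0.  0.9 0.3] [-1.5  4.3 -7.3] 18.61
DROP
```

```bash
python3 - <<'E'
from h import *
B=np.array([0,0,-1.2])
print(force()-B,tip()*1e3)
x,y=0,.0035
print(move_l(tcp(x,y,-.010),.02,until_force=3),force()-B,tip()*1e3)
if (force()-B)[2]<2:
    def probe(ax,sg):
        t=[x,y,-.010]; move_l(tcp(*t),.03); t[ax]+=sg*.005
        h=move_l(tcp(*t),.012,until_force=2); r=tip()[ax]; F=force(2)
        print(ax,sg,h,round(r*1e3,2),(F-B).round(1)); return r
    x=(probe(0,1)+probe(0,-1))/2; 
    y=(probe(1,1)+probe(1,-1))/2
    move_l(tcp(x,y,-.010),.03); print("centre",x,y,force()-B,tip()*1e3,get_state()["clock"])
E
```

```text
[-0.42004808  0.65078306  0.62128038] [-1.3204526   4.26569121 -7.26276344]
False [-0.56020614  2.41175074 -1.08442184] [ -0.70316525   4.15903686 -10.85301948]
0 1 True -1.38 [-0.4 -0.1  0.4]
0 -1 True -1.81 [0.2 0.2 0.7]
1 1 True 4.9 [0.4 0.2 0.6]
1 -1 True 4.51 [0.8 1.1 0.6]
centre -0.0015965268041853516 0.004707347904062799 [ 0.25514657  0.51184247 -0.03121742] [ -1.63961756   4.38438381 -10.07616636] 21.5917
```

```bash
python3 - <<'E'
from h import *
B=np.array([0,0,-1.2]); x,y=-.0016,.0045
for z in(-.014,-.018,-.020,-.0215,-.0225):
    h=move_l(tcp(x,y,z),.02,until_force=3); F=force()-B
    print(z,h,F.round(2),(tip()*1e3).round(2),get_state()["clock"])
    if F[2]>2.5: break
    x+=np.clip(F[0]*.0003,-.0005,.0005); y+=np.clip(F[1]*.0003,-.0005,.0005)
f,T=wrist("home")
for n in("ring","stem","port"): print(n,[(np.round(d["centre"],1).tolist(),round(d["score"],2)) for d in tip_of("wrist",n)[:2]])
E
```

```text
-0.014 False [ 0.    0.23 -0.13] [ -1.93   4.59 -14.41] 22.0083
-0.018 False [ 0.18  0.31 -0.1 ] [ -1.71   4.52 -18.15] 22.425
-0.02 False [ 0.24 -0.33 -0.03] [ -1.61   4.6  -20.09] 22.7417
-0.0215 False [-0.22  0.08  0.4 ] [ -1.54   4.56 -21.58] 23.0583
-0.0225 False [-0.79  0.32  2.35] [ -1.27   4.54 -22.14] 23.375
ring [([319.1, 168.4], 0.67)]
stem [([321.2, 267.9], 0.79)]
port []
```

```bash
python3 - <<'E'
from h import *
let_go(); s=get_state(); z=R.from_rotvec(s["eef_rot"]).as_matrix()[:,2]; print(s["finger_gap"],s["contact_force"])
move_l((s["position"]-.14*z).tolist(),.12); sleep(.3)
f,T=wrist("end"); s=get_state(); print(s["clock"],s["contact_force"])
out=[cv2.resize(f["img"][:,120:520,::-1],(400,400))]
def pr(P):
    c=np.linalg.inv(T)@np.r_[P,1]; return (c[:2]/c[2]*f["fx"]+[f["cx"],f["cy"]]).round(1)
o=PORT-.0016*UX+.0046*UY-.022*UZ
print("expect ring",pr(o+.04*UX+.076*UZ),"stem",pr(o+.054*UZ))
for n in("ring","stem"): print(n,[(np.round(d["centre"],1).tolist(),round(d["score"],2)) for d in tip_of("wrist",n)[:2]])
g=grab_frame("side"); out.append(cv2.resize(g["img"][130:270,290:430,::-1],(400,400),interpolation=2))
cv2.imwrite("pics/end2.png",cv2.hconcat(out))
E
```

```text
0.9999646278541576 [-1.14734547  1.05236364  0.71936484]
25.9 [ 0.12429245 -0.01681142 -0.38376512]
expect ring [319.5 136.5] stem [319.6 192.8]
ring [([199.5, 191.0], 0.7), ([319.4, 136.1], 0.66)]
stem [([634.0, 211.4], 0.61)]
```

View pics/end2.png

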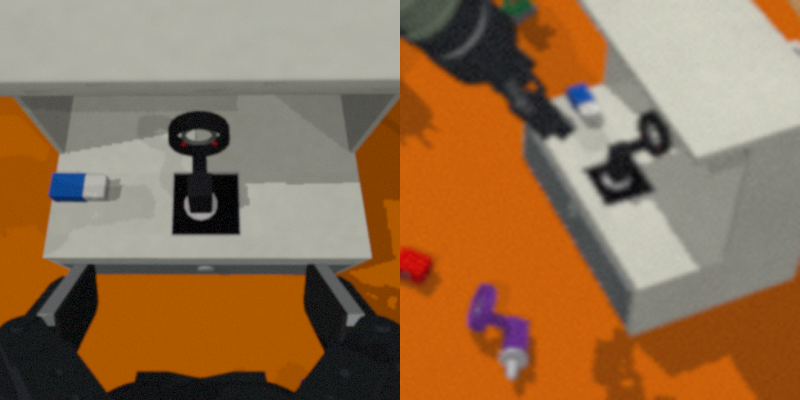

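```bash
python3 -c "
from cell import *
sign_off()"
```

```text
the job is handed in; nothing more can be done
```

The mount is plugged into the blind socket and released. I handed the job in at about 26 s of the 59 s allowed, and no verdict was reported.

- **Grasp:** The first two grasps closed on nothing. The overlays showed the fingertips ending about 22 mm short of where the reported TCP (tool centre point) put them. I moved 22 mm further in and the third grasp held, with the finger gap matching the 20 mm stem. The mount and block were not disturbed by the empty grasps.
- **Search:** I leaned the hand 38° and pressed the plate about 6 mm (3.9 N), with the tip never more than about 7.3 mm down before the pin found the hole. The force fell away on the fourth search point. The hole is about 1.6 mm to the front and 4.6 mm to the left of my port estimate.
- **Probing:** The side-to-side probes to centre the pin tripped almost at once on leftover load, so they told me little. I nudged the position using the side forces on the way down instead.
- **Insertion:** The pin went down almost without force until the collar met the plate, with the tip 22.1 mm below the plate's rest height at 2.35 N.
- **Last checks:**
  - After letting go and backing off 140 mm, the pictures show the mount upright, its collar in the port and its ring towards the back.
  - The ring was within 0.5 pixel of where it should be when fully home.
  - The stem detector missed the stem in that last picture, and its one hit was elsewhere.
  - The eraser, sharpener and purple look-alike show in the last picture, apparently undisturbed; I did not measure this. The pencil holder, hook and mug are not in it.
  - The force on the tool was back to about zero.

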